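Seat a mirror plate on a three-ball kinematic mount

ROBOT

A 6-joint arm with a two-finger parallel gripper is mounted at the origin on the work surface. World frame = base frame: x ahead of the robot, y to its left, z up, the work surface at z = 0. Lengths are in m, angles in rad, forces in N, time in s.
With the tool pointing down it reaches from about 0.325 to 0.775 m from the base axis. Payload 5.5 kg.
Tool frame: the origin (TCP) lies between the finger pads; the fingertips stand 8 mm ahead of it and the grasp point (between the pads) lies 11 mm behind it (tcp_to_tips is the distance from the TCP to the fingertips, in m); z points along the fingers, y is the direction in which the jaws open and shut (so a half turn about z gives the same grasp; the last joint's range is limited). The gripper opens to 88 mm and grips with 3 to 60 N. Pads are 20 mm wide; open, the fingers measure 115 mm over their backs; the gripper's body (75 mm by 178 mm) begins 61 mm behind the grasp point.
Start: joints at [-1.383, 0.091, 1.231, -0, 1.82, -0.057], TCP at [0.145, -0.582, 0.231] pointing down, gripper open.
Joint ranges: [-2.87, 2.87], [-0.86, 2.18], [0.17, 2.46], [-1.51, 4.65], [0.06, 2.69], [-2.65, 2.65]. Speed limits (rad/s): [2.57, 2.57, 3.01, 3.14, 3.14, 3.14].

INTERFACE

Orientations are given as a unit quaternion [w, x, y, z].
In Python, from bench import * gives the robot as it stands. Calls block until the motion is done:
- move_to(position, orientation): joint-space move of the TCP to a pose.
- move_l(position, speed=0.15, orientation=None): straight line of the TCP; orientation=None keeps the orientation; speed is the mean speed in m/s.
- movej(angles): joint-space move.
- gripper_open() and close(): open the fingers fully, or close them until they stop; the grip force is fixed at half the most.
- hold(seconds).
- inverse_kinematics(position, orientation): joint angles nearest the present ones, or None.
- state(): the state.
- get_image(name): name is "side" or "top"; returns a dict with "frame" (420x560x3 uint8, blue, green, red), "depth" (420x560 float32, m along the optical axis (not along the pixel's ray), 0 where there is no reading), "camera_matrix" (3x3 intrinsics, pixels), "view" (4x4, takes a point from world to camera coordinates). Camera axes: x right, y up, looking along -z (the intrinsics and any distortion apply to the point x, -y, -z); pixel columns grow to the right and rows downward; lengths in m; the calibration is good to about 2 mm. A picture is of the moment at which its call begins.
A pose or a line that the arm cannot do raises IKError and nothing moves.
- job_done(): hands the job in, once; it reports no verdict.
The state is a dict: "time": time; "joint_pos": joint angles; "dq": joint speeds; "joint_torque": joint torques, N m; "ee_pos": TCP position; "ee_rot": TCP orientation; "ft_force": force on the tool from outside, world axes, zero at the start; "moment": the same for the moment, N m; "finger_gap": finger opening in m.
Only numpy, scipy, OpenCV 4.12 (cv2) and the standard library are available. Lean on these libraries where they do the work, as an engineer would, in place of code of your own. Each camera call takes 0.05 s, during which the arm holds its last target. There are 200 camera calls.

TASK

Pick up the mirror plate by its brass post and set it on the three steel balls of the blue mount, with the mirror edge on the mount's red-dot side. Press it down gently, with never more than about 20 N of push, until both spring catches have snapped over the rods beside its waist and pulled it fully home and level. Then let go of it and move clear, leaving the other things on the bench where they are.

Things in the scene. Friction and masses are not known exactly. Their poses are not given: they have to be found in the camera images.
- plate_grip (a point): Middle of the square brass post (24 x 24, 50 mm tall) on the loose mirror plate: 34 mm above the plate's top face, 50 above its underside, 16 below the post's top. Plate: aluminium, 0.25 to 0.5 kg, 100 (x) x 104 (y) x 16 mm, with a narrow waist, flat on the bench; black-framed mirror 50 wide, 36 tall, across its edge, 48 mm to +x; a steel rod along each side of the waist. z up. Three V-grooves (18 mm wide) below.
- mount_top (a point): Centre of the top of the fixed grey pedestal (90 x 90 mm, foot 150 x 140), 38 mm above the bench; x points to the red-dot side; plate x must lie along it. Above it a blue head 118 x 110 mm with three 13 mm balls and, nearer the middle, two yellow rollers. The head's height is not measured: plate_grip ends 86 to 114 mm above this point when home, up to 2 mm off sideways. Feel for it.
- seat_pin (a joint): Red spring pin in the middle of the head, under 2 N, pressed down by the plate's underside; in m: 0 free, 0.005 to 0.0056 when the plate is home (it meets the plate 5 mm above home). The head's parts reach at most 4 mm above the top face of a plate that is home. If the plate is free to shift, the grooves centre it on the polished balls as it goes home.
- catch_left (a joint): Yellow spring roller at the mount's +y side, outward travel in m: 0 free, 0.0035 at snap-over, 0.0003 to 0.0012 at home; 3 N preload, 1.2 N/mm, damped. The plate's waist rods meet the two rollers about 13 mm above home; 5 to 15 N of push takes them past; from 6 mm above home down the springs pull the plate home with about 7 N if it is level. A tilted plate may pass one roller only.
- catch_right (a joint): The same roller at the mount's -y side, outward travel in m.
- blank: Bystander: loose grey cover plate of the same outline (100 x 104 x 16 mm, black post 50 mm tall), no mirror; it and the mirror plate swap places at random. Origin at the centre of its underside. Leave it.
- jar: Bystander: glass jar with a red lid, 72 mm wide, 85 mm tall. Origin at the centre of its underside.
- wash_bottle: Bystander: white plastic bottle, 64 mm wide, 150 mm tall. Origin at the centre of its underside.
- beaker: Bystander: glass beaker, 68 mm wide, 90 mm tall. Origin at the centre of its underside.
- flask: Bystander: small amber jar with a green lid, 52 mm wide, 70 mm tall. Origin at the centre of its underside.
- tray: Bystander: white tray 100 x 140 x 35 mm. Origin at the centre of its underside.
- driver: Bystander: screwdriver 160 mm long lying on the bench near the robot. Origin at its underside.
Things that resemble listed ones, but are neither listed nor needed, are in the scene too. What is shaped like the part that bears mount_top but purple or turquoise is not meant.

How it is judged:
On the way, in this order (a step that is already met when the one before it is completed fails the run):
1. the mirror plate is lifted clear of the bench (height (world z) of plate_grip above 0.09 m), for 0.1 s.
2. the plate is home on the balls: the seat pin is pressed down (value of joint seat_pin above 0.0045 m and horizontal distance between plate_grip and mount_top below 0.008 m), for 0.3 s.
At the end, for the whole second after the job is handed in: The mirror plate rests home on the three balls: seat pin pressed at least 4.5 mm, both spring rollers over its rods (at most 2.3 mm out), plate level within 0.02 rad, its post within 8 mm of the mount's centre, at rest and released (all of step 2 and value of joint each of catch_left, catch_right below 0.0023 m and angle between plate_grip's own z axis and vertical below 0.02 rad and velocity of joint seat_pin below 0.01 m/s); the robot touches nothing.
It fails at once if the plate is forced onto the mount: its contact forces on the head's balls, rollers and pin, added up (the grooves double the load), pass 78 N (about 30 N when just home, 70 N under a 20 N push) (contact force between plate and head above 78 N).
It fails at once if the mirror plate is tipped more than 30 degrees (angle between plate_grip's own z axis and vertical above 0.52 rad).
It fails at once if a bystander is moved more than 30 mm (distance of any of blank, jar, wash_bottle, beaker, flask, tray, driver from where it was at the start of the episode above 0.03 m).
It also fails if it takes over 58 s, if anything falls off the work surface, if the arm or the gripper's body presses on something with over 40 N, if the wrist force passes 120 N, or if a joint passes its speed limit or range.

## Working session

There is one attempt and no reset: what is moved stays moved. The work goes in short steps, each a Python script; the robot and the scene stay as the last script left them, time stands still between calls to the robot, and variables do not carry over. Pictures are saved under pics/ and viewed, about 8 in all and at most 12, crops included, and the job is handed in when it is done.

```bash
ls; mkdir -p pics
python3 - <<'E'
from bench import *
import cv2,numpy as np,pickle
for n in("top","side"):
    im=get_image(n); cv2.imwrite(f"pics/{n}0.png",im["frame"]); pickle.dump(im,open(f"{n}0.pkl","wb"))
    print(n,im["camera_matrix"].tolist(),np.round(im["view"],4).tolist())
print(state())
E
```

```text
pics
top [[470.87591522156106, 0.0, 280.0258091750563], [0.0, 470.87591522156106, 207.81600853798926], [0.0, 0.0, 1.0]] [[0.0287, -0.9996, 0.006, 0.0654], [0.9945, 0.0292, 0.1006, -0.5752], [-0.1008, 0.0031, 0.9949, -1.2333], [0.0, 0.0, 0.0, 1.0]]
side [[393.0736988821036, 0.0, 273.2925427296114], [0.0, 393.0736988821036, 206.80848289373867], [0.0, 0.0, 1.0]] [[-0.8802, -0.4742, 0.0202, 0.507], [0.303, -0.5285, 0.793, -0.1953], [-0.3654, 0.7041, 0.6089, -0.9168], [0.0, 0.0, 0.0, 1.0]]
{'time': 0.1, 'joint_pos': array([-1.38268543e+00,  9.17632654e-02,  1.23172418e+00,  1.52742287e-05,
        1.81979938e+00, -5.66947435e-02]), 'dq': array([-0.00072535, -0.00088004, -0.00385687,  0.00031558,  0.00088383,
        0.00011962]), 'joint_torque': array([ 3.13058976e-03, -4.47860599e+01, -4.07568061e+01,  7.01267878e-02,
        2.84617319e-02, -1.10939625e-04]), 'ee_pos': array([ 0.14538152, -0.58187069,  0.22965541]), 'ee_rot': array([-8.45747268e-04,  9.92517538e-01,  1.22099217e-01, -4.82333656e-05]), 'ft_force': array([ 0.21027436, -0.72309317,  0.05786834]), 'moment': array([0.0072137 , 0.01964384, 0.00376966]), 'finger_gap': 0.08778889658105525}
```

View pics/top0.png

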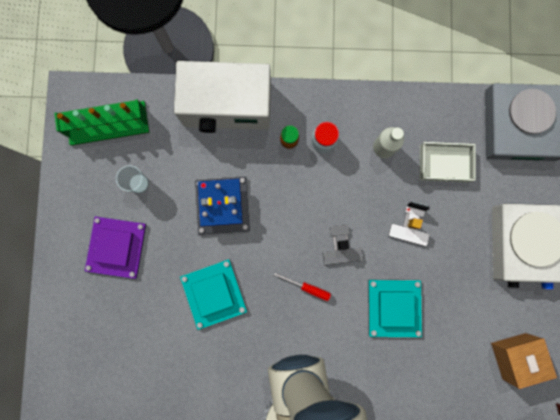

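View pics/side0.png

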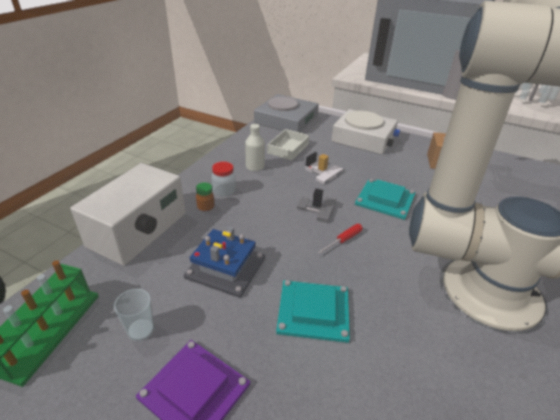

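The top view shows the mirror plate at about (410,225), the blank at (342,245) and the blue mount at (220,205). I'll zoom in on the mount and the plate in both views.

```bash
cat > h.py <<'E'
import numpy as np,cv2,pickle
from scipy.spatial.transform import Rotation as R
def ray(im,u,v):
    K,V=im["camera_matrix"],im["view"]
    d=np.array([(u-K[0,2])/K[0,0],-(v-K[1,2])/K[1,1],-1.]); 
    return -V[:3,:3].T@V[:3,3], V[:3,:3].T@d
def onplane(im,u,v,z):
    c,d=ray(im,u,v); return c+d*(z-c[2])/d[2]
def two(a,ua,b,ub):
    c1,d1=ray(a,*ua); c2,d2=ray(b,*ub)
    s,t=np.linalg.lstsq(np.c_[d1,-d2],c2-c1,rcond=None)[0]
    p,q=c1+s*d1,c2+t*d2; return (p+q)/2,np.linalg.norm(p-q)
def dpt(im,u,v):
    c,d=ray(im,u,v); return c+d*im["depth"][int(round(v)),int(round(u))]
def quat(yaw): # tool down, jaws (tool y) along world direction yaw-90... tool x at yaw
    x=np.array([np.cos(yaw),np.sin(yaw),0]); z=np.array([0,0,-1.]); 
    q=R.from_matrix(np.c_[x,np.cross(z,x),z]).as_quat(); return [q[3],*q[:3]]
E
python3 - <<'E'
from h import *
t,s=[pickle.load(open(n+"0.pkl","rb")) for n in("top","side")]
def c(im,u,v,w=70,h=60): return cv2.resize(im["frame"][v:v+h,u:u+w],(400,300*1),interpolation=cv2.INTER_CUBIC)
a=np.vstack([np.hstack([c(t,185,172,80,60),c(t,375,195,80,60)]),np.hstack([c(s,180,222,88,66),c(s,292,142,64,48)])])
cv2.imwrite("pics/z1.png",a)
print("brass/dots top")
def comps(im,m,nm,roi,zs):
    mm=np.zeros(m.shape,np.uint8);u,v,w,h=roi;mm[v:v+h,u:u+w]=m[v:v+h,u:u+w]
    n,l,st,ce=cv2.connectedComponentsWithStats(mm)
    for i in range(1,n):
        if st[i,4]>3: print(nm,ce[i].round(1),st[i,4],[onplane(im,*ce[i],z).round(4)[:2].tolist() for z in zs],dpt(im,*ce[i]).round(3))
for nm,im,ra,rb in(("top",t,(180,165,80,75),(380,190,70,70)),("side",s,(180,215,95,85),(290,140,65,55))):
    hsv=cv2.cvtColor(im["frame"],cv2.COLOR_BGR2HSV);H,S,V=cv2.split(hsv)
    red=((H<7)|(H>172))&(S>130)&(V>90); yel=(H>10)&(H<35)&(S>130)&(V>100); blue=(H>100)&(H<130)&(S>110)
    blk=(V<45); wh=(V>170)&(S<60)
    comps(im,red,nm+" red",ra,(.08,));comps(im,yel,nm+" yel",ra,(.1,));comps(im,blue,nm+" blue",ra,(.08,))
    comps(im,yel,nm+" post",rb,(.066,));comps(im,blk,nm+" blk",rb,(.05,));comps(im,wh,nm+" white",rb,(.016,))
E
```

```text
brass/dots top
top red [203. 185.] 9 [[0.6212, 0.2826]] [0.624 0.286 0.062]
top yel [226.  199.8] 20 [[0.5821, 0.2194]] [0.582 0.22  0.097]
top yel [209.4 201.1] 27 [[0.5776, 0.2612]] [0.578 0.262 0.094]
top blue [220.  202.6] 1628 [[0.5767, 0.2368]] [0.576 0.236 0.083]
top post [415.7 222.9] 104 [[0.5401, -0.2713]] [ 0.54  -0.272  0.062]
top blk [417.9 206.2] 63 [[0.5859, -0.2816]] [ 0.586 -0.282  0.05 ]
top white [411.6 213.9] 83 [[0.5681, -0.2746]] [ 0.568 -0.276  0.012]
top white [407.8 234.3] 462 [[0.5128, -0.2645]] [ 0.513 -0.264  0.017]
side red [223.5 245. ] 10 [[0.5753, 0.2465]] [0.577 0.245 0.078]
side red [196.3 253.6] 7 [[0.6124, 0.2998]] [0.623 0.289 0.066]
side yel [226.4 233.7] 27 [[0.5779, 0.2289]] [0.58  0.226 0.097]
side yel [218.  244.7] 25 [[0.5736, 0.2689]] [0.576 0.265 0.096]
side blue [223.9 253.7] 1224 [[0.5585, 0.2699]] [0.569 0.256 0.063]
side post [321.9 160.9] 52 [[0.5322, -0.2391]] [ 0.541 -0.264  0.05 ]
side white [294.2 143.8] 90 [[0.695, -0.3803]] [ 0.703 -0.397  0.006]
side white [314.6 167.1] 16 [[0.5662, -0.2701]] [ 0.567 -0.272  0.015]
side white [327.1 174.1] 147 [[0.5139, -0.251]] [ 0.513 -0.248  0.018]
```

View pics/z1.png

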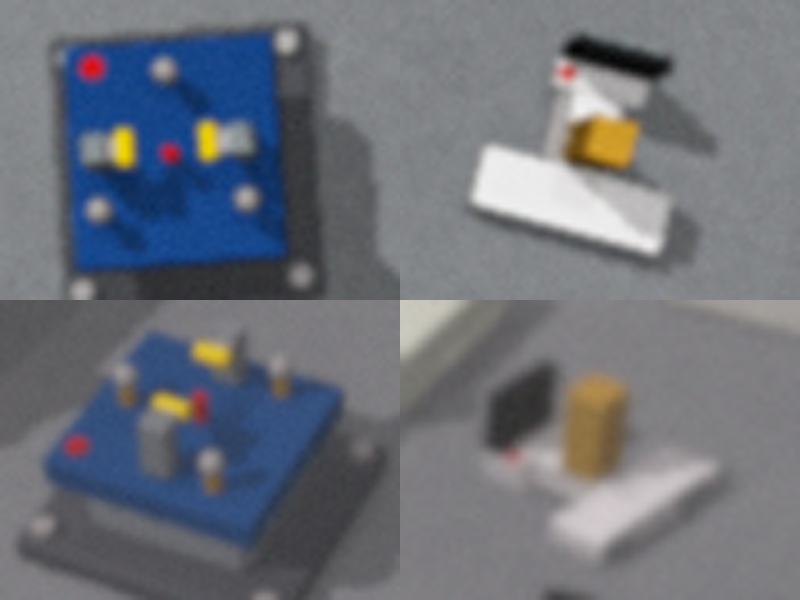

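Run:
```python
from h import *
from bench import inverse_kinematics
t,s=[pickle.load(open(n+"0.pkl","rb")) for n in("top","side")]
T=lambda u,v,o:(u/5+o[0]-.4,v/5+o[1]-.4)
S=lambda u,v,o,k:(u/k+o[0]-.4,v/k+o[1]-.4)
for n,a,b in(("post",T(213,141,(375,195)),S(198,90,(292,142),6.25)),
 ("pin",T(170,152,(185,172)),S(201,98,(180,222),4.545)),
 ("ballF",T(163,69,(185,172)),S(125,70,(180,222),4.545)),
 ("ballL",T(98,210,(185,172)),S(210,160,(180,222),4.545)),
 ("ballR",T(246,198,(185,172)),S(280,65,(180,222),4.545)),
 ("dot",T(91,67,(185,172)),S(76,145,(180,222),4.545)),
 ("foot FR",T(288,40,(185,172)),S(362,148,(180,222),4.545))):
  p,e=two(t,a,s,b); print(n,p.round(4),"gap",e.round(4))
for n,px,z in(("screw FR",(288,40),.012),("FL",(58,55),.012),("RL",(82,290),.012),("RR",(300,275),.012)): print(n,onplane(t,*T(*px,(185,172)),z).round(4))
hsv=cv2.cvtColor(t["frame"],cv2.COLOR_BGR2HSV);H,Sa,V=cv2.split(hsv)
def rect(m,roi,z):
  mm=np.zeros(m.shape,np.uint8);u,v,w,h=roi;mm[v:v+h,u:u+w]=m[v:v+h,u:u+w]
  c=max(cv2.findContours(mm,0,2)[0],key=cv2.contourArea);r=cv2.minAreaRect(c)
  P=np.array([onplane(t,*q,z)[:2] for q in cv2.boxPoints(r)]);print(P.mean(0).round(4),[ (np.linalg.norm(d).round(3),np.degrees(np.arctan2(d[1],d[0])).round(1)) for d in np.diff(P,axis=0)])
rect((H>100)&(H<130)&(Sa>110),(180,165,80,75),.075)
rect((V>150)&(Sa<60),(380,222,70,40),.016)
rect(V<45,(380,195,70,20),.05)
for p,y in(((.54,-.274,.04),-.21),((.577,.24,.2),.09)):
  for k in(0,np.pi): print(p,k,inverse_kinematics(list(p),quat(y+k)))
```

```text
post [ 0.5416 -0.2758  0.0626] gap 0.0016
pin [0.5783 0.2406 0.0796] gap 0.0001
ballF [0.6211 0.2457 0.0837] gap 0.0009
ballL [0.5479 0.2764 0.0811] gap 0.0016
ballR [0.5558 0.2006 0.0809] gap 0.0005
dot [0.6241 0.2862 0.063 ] gap 0.001
foot FR [ 0.594   0.1676 -0.0054] gap 0.1215
screw FR [0.6491 0.1875 0.012 ]
FL [0.6371 0.3126 0.012 ]
RL [0.5094 0.2936 0.012 ]
RR [0.5209 0.1763 0.012 ]
[0.5789 0.239 ] [(np.float64(0.112), np.float64(-84.2)), (np.float64(0.119), np.float64(-173.8)), (np.float64(0.111), np.float64(95.8))]
[ 0.5193 -0.2686] [(np.float64(0.049), np.float64(-14.9)), (np.float64(0.107), np.float64(-103.7)), (np.float64(0.049), np.float64(164.7))]
[ 0.5857 -0.2818] [(np.float64(0.009), np.float64(-15.0)), (np.float64(0.048), np.float64(-103.8)), (np.float64(0.009), np.float64(164.8))]
(0.54, -0.274, 0.04) 0 [-5.25733942e-01  1.51893490e-01  1.50426855e+00 -4.44089210e-16
  1.48543061e+00  1.25506239e+00]
(0.54, -0.274, 0.04) 3.141592653589793 [-5.25733942e-01  1.51893490e-01  1.50426855e+00 -4.44089210e-16
  1.48543061e+00 -1.88653027e+00]
(0.577, 0.24, 0.2) 0 [ 3.39742096e-01  1.54612480e-01  1.21618337e+00 -4.44089210e-16
  1.77079680e+00  1.82053842e+00]
(0.577, 0.24, 0.2) 3.141592653589793 [ 3.39742096e-01  1.54612480e-01  1.21618337e+00 -4.44089210e-16
  1.77079680e+00 -1.32105423e+00]
```

Two views agree: the mount is at (.5785, .240) with yaw 6.0°, and the post is at (.541, -.274) with yaw about -13.8°. The sizes match those given. Next: grasp and lift.

Run:
```python
from h import *
from bench import *
q=quat(-.235)
move_to([.541,-.2735,.16],q)
move_l([.541,-.2735,.040],.1)
f0=state()["ft_force"];close();s=state();print(s["finger_gap"],f0.round(1),s["ft_force"].round(1),s["ee_pos"].round(4))
move_l([.541,-.2735,.25],.12); hold(.3)
s=state();print(s["time"],s["finger_gap"],s["ft_force"].round(2),s["moment"].round(3),s["ee_pos"].round(4))
for n in("top","side"):
    im=get_image(n);pickle.dump(im,open(f"{n}1.pkl","wb"))
    u,v=(370,130) if n=="top" else (270,60)
    cv2.imwrite(f"pics/{n}1.png",cv2.resize(im["frame"][v:v+150,u:u+150],(450,450),interpolation=cv2.INTER_CUBIC))
a=np.hstack([cv2.imread("pics/top1.png")[:, :400],cv2.imread("pics/side1.png")[:,:400]]);cv2.imwrite("pics/z2.png",a)
```

```text
0.02414311441835537 [-0.2 -0.8  0.7] [0.8 1.  0.3] [ 0.541  -0.2734  0.04  ]
6.4917 0.023768278182894845 [-0.02 -0.38 -3.66] [ 0.022  0.029 -0.036] [ 0.541  -0.2735  0.2498]
```

View pics/z2.png

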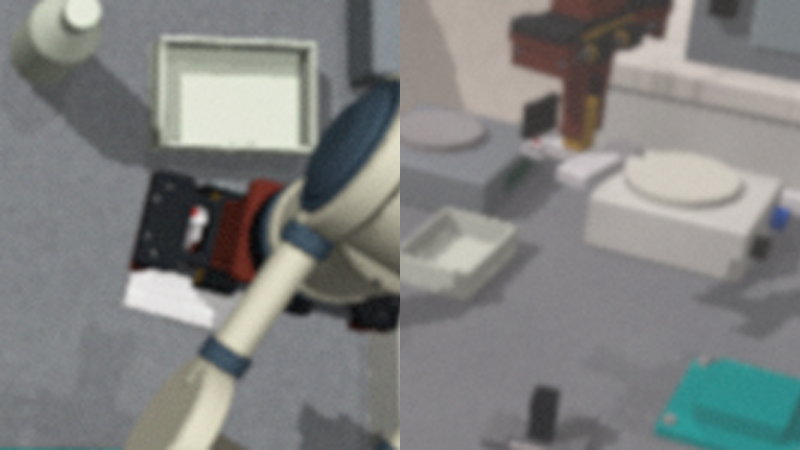

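The plate is held level with a 24 mm gap, and it weighs about 0.37 kg. I'll check where along the post I gripped, using the bar's rear edge, then carry it over the mount.

Run:
```python
from h import *
from bench import *
t=pickle.load(open("top1.pkl","rb"))
P=[onplane(t,u/3+370-.33,v/3+130-.33,.227)[:2] for u,v in((125,304),(212,327))]
y=-.235;ex=np.array([np.cos(y),np.sin(y)]);ey=np.array([-ex[1],ex[0]])
for p in P: print("rear edge in tool frame",(ex@(p-[.541,-.2735])).round(4),(ey@(p-[.541,-.2735])).round(4))
d=P[0]-P[1];print("yaw",np.degrees(np.arctan2(d[1],d[0]))-90)
m=np.array([.5785,.240]);q=quat(.105)
move_to([*m,.25],q); move_l([*m,.165],.1); hold(.3)
s=state();print(s["time"],s["ft_force"].round(2),s["ee_pos"].round(4))
o=[]
for n,u,v in(("top",170,160),("side",150,150)):
    im=get_image(n);pickle.dump(im,open(f"{n}2.pkl","wb"))
    o.append(cv2.resize(im["frame"][v:v+120,u:u+120] if n=="side" else im["frame"][v:v+100,u:u+100],(400,400),interpolation=cv2.INTER_CUBIC))
cv2.imwrite("pics/z3.png",np.hstack(o))
```

```text
rear edge in tool frame -0.0447 0.0503
rear edge in tool frame -0.0445 -0.0167
yaw -13.228232578445912
9.7583 [ 0.3   0.54 -3.67] [0.5787 0.2401 0.1656]
```

View pics/z3.png

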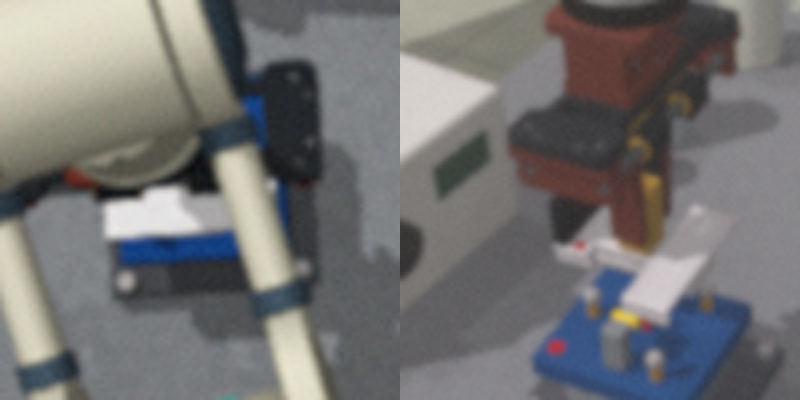

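Run:
```python
from h import *
from bench import state
t,s=[pickle.load(open(n+"2.pkl","rb")) for n in("top","side")]
e=state()["ee_pos"];y=.105
Rm=np.array([[np.cos(y),-np.sin(y),0],[np.sin(y),np.cos(y),0],[0,0,1]])
print("cams",ray(t,0,0)[0].round(3),ray(s,0,0)[0].round(3))
def proj(im,p):
    K,V=im["camera_matrix"],im["view"];c=V[:3,:3]@p+V[:3,3]
    return np.array([K[0,0]*c[0]/-c[2]+K[0,2],K[1,1]*c[1]/c[2]+K[1,2]])
g=e+[0,0,.011]
for d in(0,.005):
    print(d,"bar rear top",[proj(t,g+Rm@[d-.05,k,-.034]).round(1) for k in(.05,0)],"post right edge side",[proj(s,g+Rm@[d-.012,-.012,z]).round(1) for z in(.01,-.034)],
      "L",[proj(s,g+Rm@[d+.012,.012,z]).round(1) for z in(-.034,)],"mirror top centre",proj(s,g+Rm@[d+.048,0,.0]).round(1),
      "bar RL corner side",proj(s,g+Rm@[d-.05,.052,-.034]).round(1),proj(s,g+Rm@[d-.05,.052,-.05]).round(1),"RR",proj(s,g+Rm@[d-.05,-.052,-.034]).round(1))
T=t["frame"];H,S,V=cv2.split(cv2.cvtColor(T,cv2.COLOR_BGR2HSV))
for c in range(200,216,3): print(c,V[210:228,c].tolist(),S[210:228,c].tolist())
H,S,V=cv2.split(cv2.cvtColor(s["frame"],cv2.COLOR_BGR2HSV))
for r in range(205,222,4): print(r,[(int(a),int(b)) for a,b in zip(S[r,216:234],V[r,216:234])])
cv2.imwrite("pics/z4.png",cv2.resize(s["frame"][195:250,195:260],(780,660)[:2] and (709,600),interpolation=cv2.INTER_CUBIC))
```

```text
cams [0.446 0.086 1.285] [0.17  0.783 0.703]
0 bar rear top [array([196.4, 220.9]), array([217. , 219.4])] post right edge side [array([228.7, 204.7]), array([229.6, 220.4])] L [array([214.9, 224. ])] mirror top centre [202.1 204.7] bar RL corner side [231.7 243. ] [232.1 248.6] RR [252.6 214.5]
0.005 bar rear top [array([196.3, 218.9]), array([216.8, 217.3])] post right edge side [array([226.6, 204.2]), array([227.6, 219.8])] L [array([212.9, 223.4])] mirror top centre [200.1 204.2] bar RL corner side [229.6 242.3] [230.  247.9] RR [250.6 213.9]
200 [175, 219, 228, 228, 229, 228, 228, 229, 213, 171, 130, 115, 114, 112, 106, 97, 85, 93] [1, 2, 2, 1, 2, 3, 2, 3, 1, 19, 98, 166, 163, 159, 156, 142, 72, 14]
203 [190, 225, 227, 227, 229, 229, 229, 226, 205, 170, 142, 132, 129, 130, 121, 104, 79, 79] [1, 3, 3, 1, 2, 2, 1, 3, 4, 45, 142, 211, 221, 204, 223, 186, 103, 19]
206 [219, 226, 228, 228, 228, 228, 229, 217, 183, 144, 132, 128, 129, 130, 122, 94, 78, 72] [3, 3, 2, 1, 1, 1, 3, 1, 17, 85, 178, 213, 215, 216, 217, 176, 72, 18]
209 [228, 227, 226, 228, 228, 228, 228, 215, 171, 116, 99, 
[... 718 characters left out ...]
 110), (124, 109), (123, 108), (124, 103), (111, 92), (79, 81), (44, 87), (20, 103), (10, 124), (6, 134)]
213 [(99, 88), (104, 93), (97, 95), (101, 91), (101, 91), (92, 86), (93, 85), (101, 91), (118, 102), (120, 106), (120, 106), (120, 104), (97, 95), (68, 86), (38, 88), (19, 108), (6, 124), (6, 132)]
217 [(94, 92), (99, 93), (99, 95), (99, 93), (100, 92), (95, 89), (88, 84), (97, 84), (113, 95), (113, 104), (117, 105), (109, 108), (76, 111), (28, 119), (8, 129), (8, 135), (4, 136), (5, 142)]
221 [(93, 113), (103, 104), (106, 99), (103, 99), (98, 96), (103, 94), (102, 85), (96, 88), (109, 96), (119, 103), (115, 106), (97, 108), (60, 115), (28, 126), (11, 138), (9, 144), (8, 150), (10, 153)]
```

View pics/z4.png

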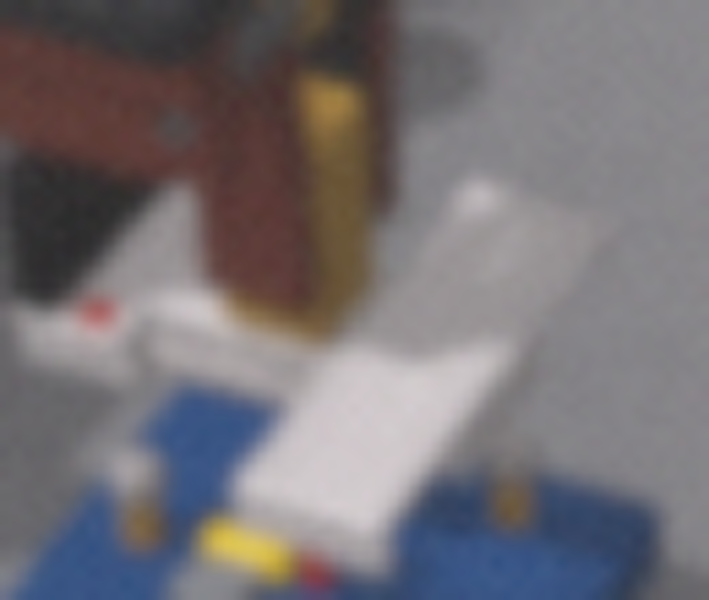

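Top and side comparisons put the post about 3 mm ahead (+x) of the tool centre, so I'll shift the tool back 3 mm. Then I'll descend with a force guard.

```bash
cat > down.py <<'E'
from h import *
from bench import *
import sys
zstart,zend,step,fmax=map(float,sys.argv[1:5])
m=np.array([.5785,.240])-.003*np.array([np.cos(.105),np.sin(.105)])
move_l([*m,zstart],.05); hold(.2)
b=state()["ft_force"].copy() if len(sys.argv)<6 else np.array([.3,.54,-3.67])
print("tare",b.round(2)); z=zstart; pk=0
while z>zend:
    z-=step; move_l([*m,z],.02); hold(.04)
    s=state(); f=s["ft_force"]-b; pk=max(pk,f[2])
    print(round(z,4),s["ee_pos"].round(4)[2],f.round(1),s["moment"].round(2),round(s["time"],1))
    if f[2]>fmax: print("fmax");break
    if pk>4 and f[2]<-2: print("snap");break
E
python3 down.py .150 .112 .001 13
```

```text
tare [-0.13  0.29 -2.63]
0.149 0.149 [-0.4 -0.2 -0.7] [ 0.06 -0.03  0.05] 10.8
0.148 0.1479 [ 0.8 -0.1 -0.8] [0.01 0.01 0.03] 11.1
0.147 0.1469 [ 0.4  0.1 -1.8] [-0.    0.    0.03] 11.4
0.146 0.1459 [ 0.8  0.8 -1.5] [-0.    0.04 -0.02] 11.7
0.145 0.1449 [-0.6 -0.2 -0. ] [0.01 0.03 0.02] 12.0
0.144 0.1439 [ 0.5  0.  -0.7] [-0.01  0.01 -0.01] 12.3
0.143 0.1429 [-0.3 -1.4 -1. ] [-0.03 -0.02 -0.  ] 12.6
0.142 0.1419 [ 0.5 -0.9 -1.5] [ 0.05  0.05 -0.02] 12.8
0.141 0.1409 [-0.1 -1.  -1.2] [0.05 0.03 0.01] 13.1
0.14 0.1399 [ 0.3  0.  -0.8] [-0.03  0.01  0.01] 13.4
0.139 0.1389 [-0.2 -1.3 -1. ] [0.03 0.05 0.05] 13.7
0.138 0.1379 [ 0.8 -1.  -1.9] [-0.06 -0.03  0.  ] 14.0
0.137 0.1369 [ 1.   0.1 -1. ] [0.04 0.03 0.06] 14.3
0.136 0.1359 [-0.3 -0.6 -0.7] [0.03 0.02 0.  ] 14.6
0.135 0.1349 [ 0.   0.8 -1.1] [-0.01  0.04  0.03] 14.9
0.134 0.1339 [-0.  -0.1 -1.4] [-0.02 -0.02  0.01] 15.2
0.133 0.1329 [-0.1  0.1 -0.4] [-0.01  0.06 -0.07] 15.5
0.132 0.1323 [-0.2  0.3 -0.3] [ 0.14 -0.05  0.05] 15.8
0.131 0.1319 [0.2 2.  4.6] [0.44 0.01 0.01] 16.1
0.13 0.1312 [0. 4. 8.] [ 0.67 -0.04  0.07] 16.4
0.129 0.1297 [0.8 4.9 7.5] [ 0.94 -0.16  0.05] 16.6
0.128 0.1288 [0.5 3.8 8.3] [ 0.85 -0.11  0.03] 16.9
0.127 0.1271 [1.6 3.7 5.5] [ 0.93 -0.24  0.05] 17.2
0.126 0.1247 [0.9 5.2 1.5] [ 0.98 -0.22  0.  ] 17.5
0.125 0.1237 [ 1.4  4.4 -2.4] [ 0.99 -0.13 -0.03] 17.8
snap
```

The rods met the rollers at TCP z ≈ .132, so home should be near .119. The force has dropped, but about 4.5 N of side force (+y) says the plate is a bit too far toward -y. I'll shift +y until that eases, then continue.

Run:
```python
from h import *
from bench import *
b=np.array([.2,.3,-3.67])
m=np.array([.5785,.240])-.003*np.array([np.cos(.105),np.sin(.105)])
def rd():
    a=[]
    for _ in range(5): hold(.03);s=state();a.append(np.r_[s["ft_force"]-b,s["moment"]])
    return np.mean(a,0),s
z=.125
for i in range(5):
    f,s=rd();print("y",i*.0007,f.round(2),s["ee_pos"].round(4))
    if f[1]<1:break
    m[1]+=.0007;move_l([*m,z],.02)
while z>.117:
    z-=.001;move_l([*m,z],.02);f,s=rd();print(round(z,4),f.round(2),s["ee_pos"].round(4),round(s["time"],1))
    if f[2]>3: break
np.save("m.npy",[*m,z])
o=[]
for n,u,v,w in(("top",170,160,100),("side",170,185,75)):
    im=get_image(n);pickle.dump(im,open(f"{n}3.pkl","wb"));o.append(cv2.resize(im["frame"][v:v+w,u:u+w],(400,400),interpolation=cv2.INTER_CUBIC))
cv2.imwrite("pics/z5.png",np.hstack(o))
```

```text
y 0.0 [-0.17  4.16 -2.57  1.02 -0.1   0.07] [0.575  0.2396 0.1238]
y 0.0007 [-2.33  2.84 -0.27  0.65  0.4   0.03] [0.5753 0.2402 0.1252]
y 0.0014 [-2.39  1.22  2.15  0.29  0.52 -0.03] [0.5757 0.241  0.1256]
y 0.0021 [-1.4  -0.61  3.55  0.04  0.27  0.01] [0.5758 0.2416 0.1253]
0.124 [ 1.55  0.    0.12  0.08 -0.37 -0.  ] [0.5758 0.2417 0.1235] 19.6
0.123 [ 2.13 -0.16 -1.76  0.06 -0.43  0.01] [0.5754 0.2417 0.1224] 20.1
0.122 [ 1.36 -0.45 -2.17 -0.03 -0.26  0.02] [0.5754 0.2417 0.1218] 20.5
0.121 [ 1.09 -0.14 -0.81 -0.06 -0.26  0.02] [0.5756 0.2418 0.1212] 20.9
0.12 [ 3.35  0.5   0.1   0.04 -0.7   0.05] [0.5759 0.2419 0.1203] 21.3
0.119 [ 5.86  0.46  0.52  0.08 -1.07  0.06] [0.5763 0.2419 0.1195] 21.7
0.118 [ 6.69  0.07  0.96  0.15 -1.31  0.07] [0.5767 0.2419 0.1187] 22.1
0.117 [ 7.7   0.34  1.68  0.15 -1.51  0.08] [0.5771 0.242  0.1179] 22.6
```

View pics/z5.png

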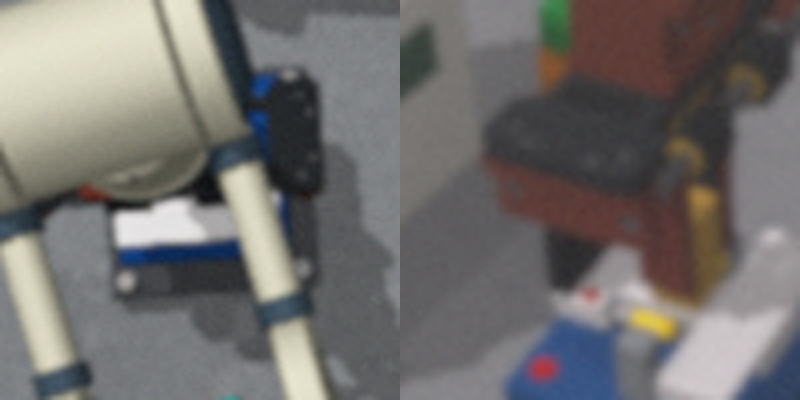

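A side force in x is building: the grooves push the plate toward +x. I'll ease it the same way before letting go.

Run:
```python
from h import *
from bench import *
b=np.array([.2,.3,-3.67])
*m,z=np.load("m.npy");m=np.array(m)
def rd():
    a=[]
    for _ in range(5): hold(.03);s=state();a.append(np.r_[s["ft_force"]-b,s["moment"]])
    return np.mean(a,0),s
for i in range(10):
    f,s=rd();print(i,m.round(4),round(z,4),f.round(2),s["ee_pos"].round(4),round(s["time"],1))
    if abs(f[0])<1: 
        if f[2]>5 or z<.1155:break
        z-=.0007
    else: m[0]+=np.clip(f[0]*.0002,-.001,.001)
    move_l([*m,z],.02)
np.save("m.npy",[*m,z])
```

```text
0 [0.5755 0.2418] 0.117 [ 7.71  0.29  1.11  0.14 -1.51  0.05] [0.5771 0.2419 0.1179] 22.8
1 [0.5765 0.2418] 0.117 [ 5.89 -0.09  1.37  0.08 -1.08  0.02] [0.5774 0.2419 0.1176] 23.2
2 [0.5775 0.2418] 0.117 [ 1.96  0.4   4.59  0.04 -0.39 -0.01] [0.5776 0.2419 0.1175] 23.7
3 [0.5779 0.2418] 0.117 [-1.07 -0.07  7.86  0.03  0.21 -0.02] [0.5777 0.2419 0.1174] 24.1
4 [0.5777 0.2418] 0.117 [-1.27  0.24  8.89  0.05  0.29  0.  ] [0.5777 0.2419 0.1174] 24.5
5 [0.5774 0.2418] 0.117 [-0.27  0.59  8.23  0.06  0.13  0.03] [0.5777 0.2419 0.1174] 24.9
```

Side forces and moments are near zero, with a firm 8 N upward reaction at TCP z .1174 (grip about 90 mm above mount_top), so the plate is seated. Releasing, backing off and looking.

Run:
```python
from h import *
from bench import *
s=state();gripper_open();hold(.3);p=state()["ee_pos"]
print(p.round(4),state()["ft_force"].round(2),state()["finger_gap"])
move_l([p[0],p[1],.25],.12)
movej([-.5,.0,1.1,0,1.9,0.]);hold(.3)
print(state()["time"])
o=[]
for n,u,v,w in(("top",180,165,80),("side",180,195,80)):
    im=get_image(n);pickle.dump(im,open(f"{n}4.pkl","wb"));o.append(cv2.resize(im["frame"][v:v+w,u:u+w],(400,400),interpolation=cv2.INTER_CUBIC))
cv2.imwrite("pics/z6.png",np.hstack(o))
t=pickle.load(open("top4.pkl","rb"))
for u,v in((0,0),):pass
# plane fit of white plate via depth in both views
for n in("top","side"):
    im=pickle.load(open(n+"4.pkl","rb"));H,S,V=cv2.split(cv2.cvtColor(im["frame"],cv2.COLOR_BGR2HSV))
    P=[]
    for v in range(175,275):
        for u in range(190,260):
            if S[v,u]<60 and im["depth"][v,u]>0:
                q=dpt(im,u,v)
                if .085<q[2]<.106 and abs(q[0]-.5785)<.06 and abs(q[1]-.24)<.06:P.append(q)
    P=np.array(P);A=np.c_[P[:,:2]-[.5785,.24],np.ones(len(P))]
    k=np.linalg.lstsq(A,P[:,2],rcond=None)[0]
    ok=abs(A@k-P[:,2])<.003;k=np.linalg.lstsq(A[ok],P[ok,2],rcond=None)[0]
    print(n,len(P),ok.sum(),"slope x,y, z",k.round(4))
```

```text
[0.5774 0.2418 0.117 ] [-0.01  0.45 -0.55] 0.08775528397480313
29.6833
top 809 601 slope x,y, z [0.0044 0.0014 0.0929]
side 861 664 slope x,y, z [ 0.0151 -0.0071  0.0941]
```

View pics/z6.png

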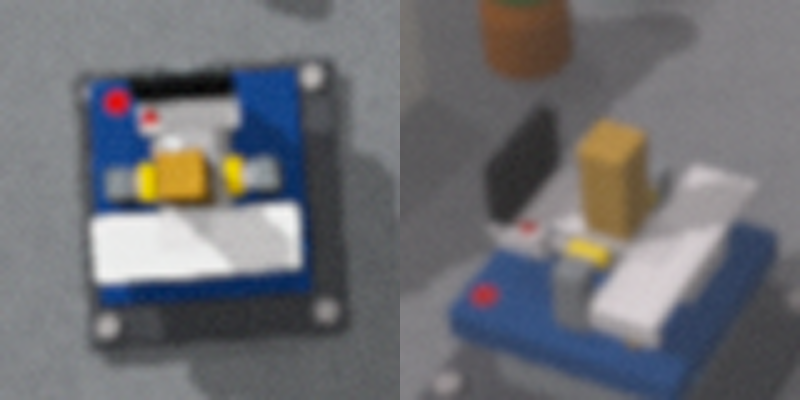

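```bash
python3 -c "
from bench import *
hold(.3);print(state()['ft_force'].round(2),state()['time']);job_done()"
```

```text
[ 0.75 -0.1   0.03] 30.0833
the job is handed in; nothing more can be done
```

I placed the mirror plate on the blue mount with the mirror on the red-dot side, released it, moved the arm clear and handed the job in at about 30 s. `job_done()` gives no verdict, and I never read `seat_pin` or the two catch joints. That the plate is home and both catches are over is inferred from force, height and images.

**How it went**
- **Grasp:** I gripped the post across the plate's y direction. The finger gap of 24 mm matched the post, and the plate weighed about 0.37 kg.
- **Catches:** The rods met the rollers at TCP z about 0.132 m. My highest vertical reading was about 9 N, well under the 20 N limit, and the force then dropped as the plate passed them.
- **Side forces:** About 4 N built up in y and then 8 N in x because the plate was slightly off centre in the grip. I shifted the tool a couple of millimetres each way until both were near zero.
- **Seating:** The last reading before release was a firm 8 N upward, with near-zero side force, at TCP z 0.1174 m. That puts `plate_grip` about 90 mm above `mount_top`, inside the given 86 to 114 mm.

**Last checks**
- **Height:** The plate's top face measured 0.093 to 0.094 m in the two views, which agrees with the arm's height reading.
- **Level:** The top-view depth fit gave a tilt of at most 0.005 rad. The side view gave up to 0.015 rad, so the two disagree by about 0.01 rad. Both are below the 0.02 limit, but the side view leaves little margin.
- **Rollers:** Both appear to be in place over the rods in the final picture.
- **Bystanders:** I saw no sign of contact with any of them, but I did not re-measure their positions.

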